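Hold a tube over the code reader

ROBOT

A 6-joint arm with a two-finger parallel gripper is mounted at the origin on a cart in front of the work surface, level with it; the furniture and walls round the work are solid. World frame = base frame: x ahead of the robot, y to its left, z up, the work surface at z = 0. Lengths are in m, angles in rad, forces in N, time in s.
With the tool pointing down it reaches from about 0.375 to 0.925 m from the base axis. Payload 5.7 kg.
Tool frame: the origin (TCP) lies at the very end of the fingers, on their centre line; the grasp point (between the pads) lies 19 mm behind it; z points along the fingers, y is the line along which they close (so a half turn about z gives the same grasp; the last joint's range is limited). The gripper opens to 85 mm and grips with 20 to 120 N. Pads are 22 mm wide; open, the fingers measure 114 mm over their backs; the gripper's body (76 mm by 85 mm) begins 54 mm behind the grasp point. The pads swing forward as they close: fully open they stand 13 mm farther back than shut.
Start: joints at [1.02, 0.359, 1.51, -0, 1.272, -0.115], TCP at [0.253, 0.544, 0.231] pointing down, gripper open.
Joint ranges: [-2.97, 2.97], [-1.01, 2.36], [0.21, 2.38], [-0.96, 4.11], [0.2, 2.71], [-2.98, 2.98]. Speed limits (rad/s): [2.39, 2.39, 3.14, 3.14, 3.14, 3.14].

INTERFACE

Orientations are given as a unit quaternion [x, y, z, w].
In Python, from workcell import status, optics, env gives the robot as it stands.
- The arm moves only by the shell command python3 -m inch 'ROWS' [FORCE]. ROWS is JSON, a list of rows, each an object with "turn": the turn, a rotation vector about the tool's x, y, z in rad, a list of three; "dp": the shift along the tool's x, y, z in m, a list of three; "fingers": the finger opening in m, from 0 to 0.0854. A call has 1 to 20 rows; each row is the pose to reach, as a shift and turn from the pose commanded when the call began, along the tool's axes at that moment; what a row does not reach only later rows make up. A row lasts 1/12 s, in which the tool goes at most 41.7 mm and 7.16 degrees, less where a joint would pass 70% of its speed; a pose out of reach is approached as far as the arm can. A call with a gripper value outside its range is refused whole. The fingers move at their own pace and stop on an object; FORCE is the grip in N (left out, the last holds). Time passes only in rows, so rows that repeat a pose let the fingers close. It gives the time, the measured TCP pose, the force, the opening and the grip force at its end, in the units of the state.
- status.sense(): the state, without advancing time (a new reading comes with each control period).
- optics.get_image(name): name is "side" or "top"; returns the picture (420x560x3 uint8, blue, green, red); there is no depth.
- optics.camera_model(name): a dict with "fovy" (degrees; the focal length in pixels is half the picture's height over the tangent of half this angle, whatever the lens; pixels are square), "cx", "cy" (the principal point, pixels), "k1" (the pictures are not rectified: a ray, as slopes to the right and down, at radius r is drawn at 1 + k1 r^2 times it, then the intrinsics apply), "world_from_camera" (4x4, takes a point from camera to world coordinates). Camera axes: x right, y down, z forward; pixel columns grow to the right and rows downward; lengths in m; the calibration is good to about 2 mm. A picture is of the moment at which its call begins. camera_model takes no time and is no camera call.
- env.sign_off(): hands the job in; it is judged then, once.
The state is a dict: "clock": time; "joint_positions": joint angles; "qd": joint speeds; "joint_torque": joint torques, N m; "ee_pos": TCP position; "tcp_rot": TCP orientation; "wrist_force": force on the tool from outside, world axes, zero at the start; "ft_torque": the same for the moment, N m; "gripper_width": opening from 0.0 (shut) to 1.0 (fully open); "grip_force": force on a finger pad.
Only numpy, scipy, OpenCV 4.12 (cv2) and the standard library are available. Lean on these libraries where they do the work, as an engineer would, in place of code of your own. Each camera call takes 0.05 s, during which the arm holds its last target. There are 200 camera calls.

TASK

The red-capped tube needs the code on its bottom read. Lift it out of the rack, carry it upright over the carton and the cup that stand in a row between rack and reader without disturbing anything else, and gently lower its bottom end through the orange guide funnel of the code reader. Finish still holding it there in the gripper, upright and still, with its bottom hovering about 8 mm above the glass window and the tube touching neither window nor funnel: do not set it down or let go.

Things in the scene. Friction and masses are not known exactly. Their poses are not given: they have to be found in the camera images.
- red_tube: closed sample tube with a red cap, a rod 15 mm across and 99 mm long, 14 g, standing upright in the rack; the cap is the top 24 mm or so. Origin at the centre of its bottom end, z up along the tube (cap at +z)
- purple_tube: the same kind of tube with a purple cap, in the other end place of the same rack; stays there. Origin at the centre of its bottom end, z up along it
- rack: fixed tube rack, 124 (x) x 50 (y) x 50 (z) mm, white, blue top plate; three 18 mm holes in a row along its x at -34, 0, +34 mm. Red and purple tube stand in the end places (either way round), the middle is empty; tube bottoms are 6 mm above its underside. Origin: centre of the underside. It stands left or right of the row, the reader on the other side
- reader: fixed tube-bottom code reader: white housing 96 (x) x 80 (y) x 30 (z) mm, round glass window in the middle of its top, and over it an orange funnel on two steel posts that stand 32 mm to either side (along its y) and end 75 mm above its underside. Origin at the centre of its underside
- window (a point): centre of the top of the reader's glass window (30 mm across), 33 mm above the reader's underside; z up
- funnel_rim (a point): centre of the upper rim of the orange funnel, 47 mm straight above the window (80 mm above the underside). The opening is 38 mm wide at the rim and narrows over 8 mm to a round throat 26 mm wide and 7 mm long, whose lower end is 32 mm above the window
- pad_carton: white and blue carton 63 x 117 x 68 mm high, its long side roughly towards the robot's front, in the row between rack and reader. Origin at the centre of its underside
- orange_cup: specimen cup with orange lid, 58 mm across, 70 mm high, in the row between rack and reader, behind the carton. Origin at the centre of its underside
- blue_cup: bystander: specimen cup with blue lid, 58 mm across, 70 mm high, towards the back. Origin at the centre of its underside
- cotton_jar: bystander: clear jar, 68 mm across, 91 mm high, at the back. Origin at the centre of its underside
- spirit_bottle: bystander: white pump bottle with blue cap, 68 mm across, 177 mm high, at the back left. Origin at the centre of its underside
- plaster_carton: bystander: white and brown carton 61 x 97 x 45 mm high, at the back. Origin at the centre of its underside
- tape: bystander: roll of paper tape lying flat, 64 mm across, 19 mm high, at the back. Origin at the centre of its underside
- meter: bystander: black hand-held meter lying flat, 105 x 57 x 28 mm high, at the front left. Origin at the centre of its underside

How it is judged:
By the outcome, as a careful person would: the job done as asked, in the order asked, and still so for the second after the job is handed in, while the arm keeps its last pose, push and grip.
It also fails if it takes over 48 s, if anything falls off the work surface, if the arm or the gripper's body presses on something with over 40 N, if the wrist force passes 120 N, or if a joint passes its speed limit or range.

## Working session

There is one attempt and no reset: what is moved stays moved. The work goes in short steps, Python scripts to look and compute and a shell command to move; the robot and the scene stay as the last step left them, time stands still between calls to the robot, and variables do not carry over. Pictures are saved under pics/ and viewed, at most 10 in all, crops included, and the job is handed in when it is done.

```bash
mkdir -p pics; python3 - <<'E'
from workcell import status, optics
import cv2
for n in("side","top"):
    cv2.imwrite(f"pics/{n}0.png",optics.get_image(n)); m=optics.camera_model(n); print(n,m)
print(status.sense())
E
```

```text
side {'fovy': 45.664063958805144, 'cx': 287.58710868606704, 'cy': 204.84945968827884, 'k1': -0.1313095678175086, 'world_from_camera': array([[ 0.91813442, -0.16086845,  0.36214711,  0.22065027],
       [-0.39602592, -0.40450622,  0.82434106, -0.84588404],
       [ 0.01388029, -0.90027555, -0.43509916,  0.51587199],
       [ 0.        ,  0.        ,  0.        ,  1.        ]])}
top {'fovy': 46.01761422508086, 'cx': 278.2688409677116, 'cy': 208.33097147265633, 'k1': -0.033111037292780636, 'world_from_camera': array([[ 0.02490052, -0.98373942,  0.17786712,  0.38911419],
       [-0.99967745, -0.0236139 ,  0.00934724, -0.01744066],
       [-0.00499512, -0.1780425 , -0.98401012,  1.07244105],
       [ 0.        ,  0.        ,  0.        ,  1.        ]])}
{'clock': 0.1, 'joint_positions': array([ 1.01988485e+00,  3.59405610e-01,  1.51134798e+00,  2.04095437e-05,
        1.27250706e+00, -1.15110194e-01]), 'qd': array([-2.65325562e-04, -3.24093543e-04,  2.32199112e-05,  3.01203924e-03,
       -3.69298216e-03, -6.40856206e-04]), 'joint_torque': array([-4.70073282e-04, -5.28655100e+01, -2.79348904e+01, -1.02014214e-04,
        5.06622790e-03, -2.01588271e-06]), 'ee_pos': array([0.25295808, 0.54337948, 0.2305449 ]), 'tcp_rot': array([ 2.16183244e-01,  9.76352451e-01, -7.84991052e-04, -2.81840963e-04]), 'wrist_force': array([ 0.69419821,  0.26928663, -0.08838501]), 'ft_torque': array([-0.03824766, -0.00925225, -0.01115743]), 'grip_force': 0.0, 'gripper_width': 1.0029485485719642}
```

View pics/side0.png

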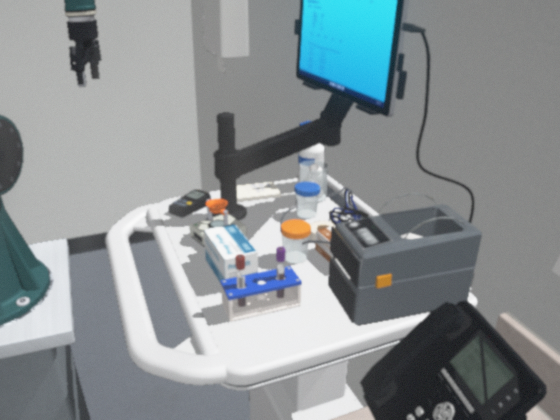

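View pics/top0.png

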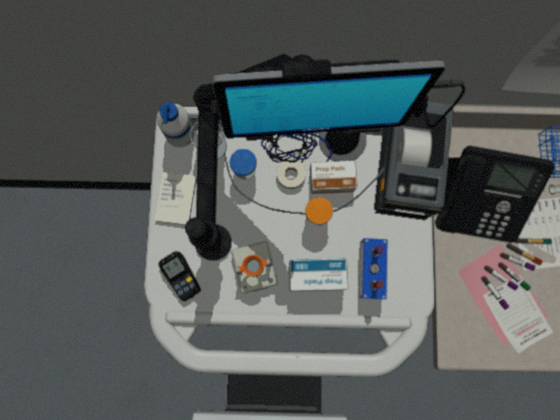

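Side view: red cap (240,262), purple (281,255), funnel (217,206). Top view: rack (373,268), funnel (254,266), carton (318,274), orange cup (319,211), monitor-arm post near (208,238). Next I'll segment these and enlarge crops.

```bash
cat > h.py <<'E'
import numpy as np, cv2
from workcell import optics,status
def ray(n,px):
    m=optics.camera_model(n); f=210/np.tan(np.radians(m["fovy"]/2)); T=m["world_from_camera"]
    d=(np.array(px,float)-[m["cx"],m["cy"]])/f; s=d.copy()
    for _ in range(20): s=d/(1+m["k1"]*(s@s))
    return T[:3,3],T[:3,:3]@np.r_[s,1]
def onz(n,px,z):
    o,d=ray(n,px); return o+d*(z-o[2])/d[2]
def tri(pa,pb,a="side",b="top"):
    (o,d),(p,e)=ray(a,pa),ray(b,pb)
    t=np.linalg.lstsq(np.c_[d,-e],p-o,rcond=None)[0]
    A,B=o+d*t[0],p+e*t[1]; return (A+B)/2,np.linalg.norm(A-B)
def proj(n,P):
    m=optics.camera_model(n); f=210/np.tan(np.radians(m["fovy"]/2)); T=m["world_from_camera"]
    c=T[:3,:3].T@(np.array(P)-T[:3,3]); s=c[:2]/c[2]; return f*s*(1+m["k1"]*(s@s))+[m["cx"],m["cy"]]
def blobs(im,lo,hi,box=None,amin=8):
    h=cv2.cvtColor(im,cv2.COLOR_BGR2HSV); k=cv2.inRange(h,lo,hi)
    if box: q=np.zeros_like(k); x0,y0,x1,y1=box; q[y0:y1,x0:x1]=k[y0:y1,x0:x1]; k=q
    n,l,s,c=cv2.connectedComponentsWithStats(k); return [(s[i].tolist(),c[i].round(1).tolist()) for i in range(1,n) if s[i][4]>=amin]
E
python3 - <<'E'
from h import *
S=cv2.imread("pics/side0.png");T=cv2.imread("pics/top0.png")
z=lambda im,x,y,w,h,k:cv2.resize(im[y:y+h,x:x+w],None,fx=k,fy=k,interpolation=cv2.INTER_CUBIC)
cv2.imwrite("pics/c1.png",z(S,180,180,150,145,4)); cv2.imwrite("pics/c2.png",z(T,225,180,170,130,4))
for nm,lo,hi in(("blue",(105,130,60),(125,255,255)),("orange",(4,150,120),(18,255,255)),("red",(0,90,40),(6,255,200)),("red2",(170,60,40),(180,255,200)),("purple",(130,50,30),(168,255,200))):
    print(nm,"S",blobs(S,lo,hi,(180,180,330,325)),"\n  T",blobs(T,lo,hi,(225,140,395,310)))
E
```

```text
blue S [([295, 183, 24, 13, 252], [306.9, 188.6]), ([221, 268, 79, 31, 1054], [259.8, 283.2])] 
  T [([323, 140, 5, 5, 9], [325.2, 141.8]), ([230, 150, 26, 26, 519], [242.6, 162.0]), ([362, 239, 25, 60, 1093], [373.8, 268.4])]
orange S [([206, 199, 21, 14, 202], [216.7, 205.2]), ([282, 220, 28, 18, 404], [295.5, 228.6])] 
  T [([342, 184, 6, 3, 9], [344.6, 185.2]), ([306, 197, 27, 27, 555], [318.6, 210.3]), ([239, 255, 28, 21, 204], [252.6, 266.0])]
red S [([237, 257, 7, 12, 69], [240.0, 261.9])] 
  T [([374, 282, 8, 6, 25], [377.5, 284.4])]
red2 S [] 
  T []
purple S [([277, 247, 8, 15, 106], [280.5, 254.2])] 
  T [([374, 246, 10, 8, 41], [378.8, 249.5]), ([377, 281, 7, 7, 12], [380.7, 283.2])]
```

View pics/c1.png

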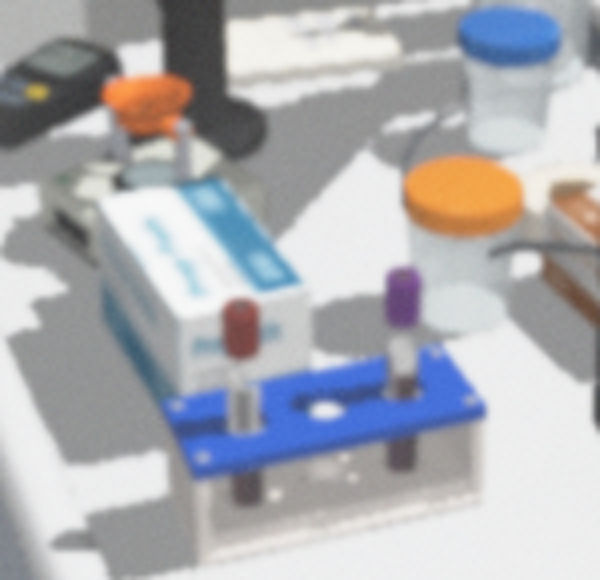

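View pics/c2.png

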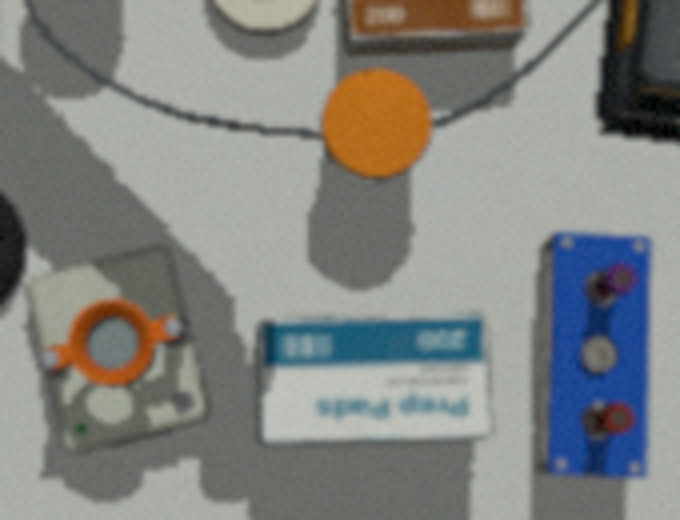

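```bash
python3 - <<'E'
from h import *
T=cv2.imread("pics/top0.png");S=cv2.imread("pics/side0.png")
p=lambda *a:print(*[x.round(4) if hasattr(x,'round') else x for x in a])
p("red",*tri((240.2,261.7),(379.8,284.4)), "topcam z.1",onz("top",(379.8,284.4),.1))
p("pur",*tri((280.5,254.2),(379.5,249.7)))
p("red side z",onz("side",(240.2,261.7),.093),"pur",onz("side",(280.5,254.2),.093))
k=cv2.inRange(cv2.cvtColor(T,cv2.COLOR_BGR2HSV),(105,130,60),(125,255,255));k[:235]=0;k[:,:350]=0
c=max(cv2.findContours(k,0,2)[0],key=cv2.contourArea);r=cv2.minAreaRect(c);b=cv2.boxPoints(r)
p("rack c",onz("top",r[0],.05)); [p(onz("top",q,.05)) for q in b]
for nm,q in(("midhole",(374.7,268.5)),):p(nm,onz("top",q,.05))
k=cv2.inRange(cv2.cvtColor(T,cv2.COLOR_BGR2HSV),(4,120,100),(18,255,255))[250:282,235:272]
c,h=cv2.findContours(k,cv2.RETR_CCOMP,cv2.CHAIN_APPROX_NONE)
for q,hh in zip(c,h[0]):
    if cv2.contourArea(q)>40:
        e=cv2.fitEllipse(q);x=np.array(e[0])+[235,250];p("funnel",hh[3],e,x,onz("top",x,.08),onz("top",x,.072))
p("funnel tri by side",*tri((217,202),(253,265.5)))
p("lugs",onz("top",(238.2,269.5),.075),onz("top",(268.5,261.5),.075))
p("housing",[onz("top",(225+x/4,180+y/4),.03).round(3) for x,y in((28,280),(168,247),(205,412),(70,452))])
p("carton",[onz("top",(225+x/4,180+y/4),.068).round(3) for x,y in((262,322),(484,317),(490,435),(262,442))])
p("cup",onz("top",(318.6,210.3),.07)); p("post",onz("top",(208,238),0),onz("top",(203,232),.25)); p("boom end",onz("top",(205,110),.3),"meter",onz("top",(180,275),.028))
p("post top from side",tri((227,118),(203,230)))
E
```

```text
red [ 0.4198 -0.2105  0.0958] 0.0009 topcam z.1 [ 0.4192 -0.2095  0.1   ]
pur [ 0.4879 -0.2109  0.0943] 0.001
red side z [ 0.4216 -0.2062  0.093 ] pur [ 0.4893 -0.209   0.093 ]
rack c [ 0.4528 -0.2084  0.05  ]
[ 0.3927 -0.1825  0.05  ]
[ 0.514  -0.1854  0.05  ]
[ 0.5141 -0.2349  0.05  ]
[ 0.3928 -0.2309  0.05  ]
midhole [ 0.4529 -0.2092  0.05  ]
funnel -1 ((17.768281936645508, 15.107625961303711), (19.51047134399414, 25.95707893371582), 74.89806365966797) [252.7683 265.1076] [0.4519 0.0401 0.08  ] [0.4525 0.0406 0.072 ]
funnel 0 ((17.707592010498047, 14.843539237976074), (13.988155364990234, 15.012332916259766), 6.021278381347656) [252.7076 264.8435] [0.4525 0.0402 0.08  ] [0.453  0.0407 0.072 ]
funnel tri by side [0.4525 0.0391 0.083 ] 0.003
lugs [0.4427 0.0693 0.075 ] [0.4603 0.009  0.075 ]
housing [array([0.486, 0.088, 0.03 ]), array([0.505, 0.015, 0.03 ]), array([ 0.419, -0.007,  0.03 ]), array([0.397, 0.062, 0.03 ])]
carton [array([ 0.464, -0.035,  0.068]), array([ 0.469, -0.148,  0.068]), array([ 0.41 , -0.151,  0.068]), array([ 0.404, -0.037,  0.068])]
cup [ 0.5682 -0.091   0.07  ]
post [0.5135 0.1445 0.    ] [0.4944 0.1157 0.25  ]
boom end [0.6908 0.115  0.3   ] meter [0.4306 0.1954 0.028 ]
post top from side (array([0.50253276, 0.11841627, 0.23063288]), np.float64(0.004528578807516251))
```

```bash
cat >> h.py <<'E'
from scipy.spatial.transform import Rotation as R
def go(target,yaw=0.0):  # shift/turn in current tool axes to a tool-down pose with tool y at angle yaw
    s=status.sense(); q=R.from_quat(s["tcp_rot"]); y=q.as_matrix()[:,1]
    z=R.from_matrix(np.c_[[np.sin(yaw),-np.cos(yaw),0],[np.cos(yaw),np.sin(yaw),0],[0,0,-1]])
    print("dp",q.inv().apply(np.array(target)-s["ee_pos"]).round(4),"turn",(q.inv()*z).as_rotvec().round(4),"at",s["ee_pos"].round(4),"t",s["clock"])
E
python3 -c "
from h import *
go([.39,.19,.24]);go([.42,-.21,.24])"
```

```text
Traceback (most recent call last):
  File "h.py", line 24, in go
    z=R.from_matrix(np.c_[[np.sin(yaw),-np.cos(yaw),0],[np.cos(yaw),np.sin(yaw),0],[0,0,-1]])
  File "scipy/spatial/transform/_rotation.pyx", line 1143, in scipy.spatial.transform._rotation.Rotation.from_matrix
ValueError: Non-positive determinant (left-handed or null coordinate frame) in rotation matrix 0: [[ 0.  1.  0.]
 [-1.  0.  0.]
 [ 0.  0. -1.]].
```

```bash
sed -i 's/\[np.sin(yaw),-np.cos(yaw),0\]/[-np.sin(yaw),np.cos(yaw),0]/' h.py
python3 -c "
from h import *
go([.39,.19,.24]);go([.42,-.21,.24])"
```

```text
dp [-0.2734 -0.2625 -0.0091] turn [-1.600e-03  8.000e-04  1.135e+00] at [0.253  0.5434 0.2305] t 0.1
dp [-0.4695 -0.6125 -0.0085] turn [-1.600e-03  8.000e-04  1.135e+00] at [0.253  0.5434 0.2305] t 0.1
```

```bash
python3 -m inch '[{"dp":[-0.02,-0.02,-0.005],"turn":[0,0,0.08],"fingers":0.0854},{"dp":[-0.045,-0.045,-0.009],"turn":[0,0,0.18],"fingers":0.07},{"dp":[-0.07,-0.067,-0.009],"turn":[0,0,0.28],"fingers":0.06},{"dp":[-0.095,-0.091,-0.009],"turn":[0,0,0.39],"fingers":0.05},{"dp":[-0.12,-0.115,-0.009],"turn":[0,0,0.5],"fingers":0.04},{"dp":[-0.145,-0.139,-0.009],"turn":[0,0,0.61],"fingers":0.04},{"dp":[-0.17,-0.163,-0.009],"turn":[0,0,0.72],"fingers":0.04},{"dp":[-0.195,-0.187,-0.009],"turn":[0,0,0.83],"fingers":0.04},{"dp":[-0.22,-0.211,-0.009],"turn":[0,0,0.94],"fingers":0.04},{"dp":[-0.245,-0.235,-0.009],"turn":[0,0,1.05],"fingers":0.04},{"dp":[-0.263,-0.252,-0.009],"turn":[0,0,1.13],"fingers":0.04},{"dp":[-0.273,-0.262,-0.009],"turn":[0,0,1.135],"fingers":0.04},{"dp":[-0.273,-0.262,-0.009],"turn":[0,0,1.135],"fingers":0.04}]'; python3 -c "
from h import *
go([.42,-.21,.2])"
```

```text
clock: 1.18
ee_pos: [0.3908, 0.1887, 0.2401]
tcp_rot: [0.708, 0.706, -0.001, 0.0]
wrist_force: [0.4, 0.6, -0.3]
gripper_width: 0.465
grip_force: 0.0
dp [-0.3986  0.0306  0.0406] turn [-0.0002  0.0013 -0.0034] at [0.3908 0.1887 0.2401] t 1.1833
```

```bash
python3 -m inch '[{"dp":[-0.02,0.0,0]},{"dp":[-0.05,0.004,0]},{"dp":[-0.08,0.006,0]},{"dp":[-0.11,0.008,0]},{"dp":[-0.14,0.011,0]},{"dp":[-0.17,0.013,0]},{"dp":[-0.2,0.015,0]},{"dp":[-0.23,0.018,0]},{"dp":[-0.26,0.02,0]},{"dp":[-0.29,0.022,0]},{"dp":[-0.32,0.025,0.01]},{"dp":[-0.35,0.028,0.03]},{"dp":[-0.375,0.03,0.055]},{"dp":[-0.391,0.031,0.08]},{"dp":[-0.399,0.031,0.1]},{"dp":[-0.399,0.031,0.105]},{"dp":[-0.399,0.031,0.105]},{"dp":[-0.399,0.031,0.105]}]'; python3 - <<'E'
from h import *
go([.42,-.21,.074])
a=optics.get_image("side");b=optics.get_image("top")
A=cv2.resize(a[180:320,170:330],None,fx=2.5,fy=2.5);B=cv2.resize(b[200:340,290:450],None,fx=2.5,fy=2.5)
cv2.imwrite("pics/g1.png",np.hstack([A,B]))
E
```

```text
dp [-0.3984  0.0306  0.1666] turn [-0.0002  0.0013 -0.0034] at [0.3908 0.1887 0.2401] t 1.1833schema error: expected keys turn, dp, fingers
```

View pics/g1.png

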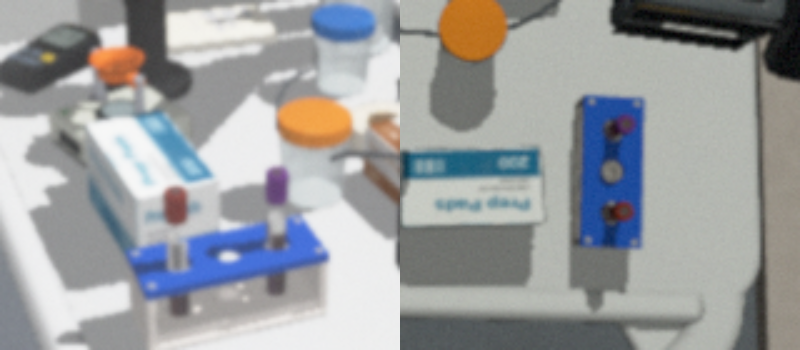

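The move was refused because each row needs all three keys. The picture shows the scene unchanged, with the red tube at the near end of the rack. I'll resend it with full rows.

```bash
python3 -m inch '[{"dp":[-0.02,0.0,0],"turn":[0,0,0],"fingers":0.04},{"dp":[-0.05,0.004,0],"turn":[0,0,0],"fingers":0.04},{"dp":[-0.08,0.006,0],"turn":[0,0,0],"fingers":0.04},{"dp":[-0.11,0.008,0],"turn":[0,0,0],"fingers":0.04},{"dp":[-0.14,0.011,0],"turn":[0,0,0],"fingers":0.04},{"dp":[-0.17,0.013,0],"turn":[0,0,0],"fingers":0.04},{"dp":[-0.2,0.015,0],"turn":[0,0,0],"fingers":0.04},{"dp":[-0.23,0.018,0],"turn":[0,0,0],"fingers":0.04},{"dp":[-0.26,0.02,0],"turn":[0,0,0],"fingers":0.04},{"dp":[-0.29,0.022,0],"turn":[0,0,0],"fingers":0.04},{"dp":[-0.32,0.025,0.01],"turn":[0,0,0],"fingers":0.04},{"dp":[-0.35,0.028,0.03],"turn":[0,0,0],"fingers":0.04},{"dp":[-0.375,0.03,0.055],"turn":[0,0,0],"fingers":0.04},{"dp":[-0.391,0.031,0.08],"turn":[0,0,0],"fingers":0.04},{"dp":[-0.399,0.031,0.1],"turn":[0,0,0],"fingers":0.04},{"dp":[-0.399,0.031,0.105],"turn":[0,0,0],"fingers":0.04},{"dp":[-0.399,0.031,0.105],"turn":[0,0,0],"fingers":0.04},{"dp":[-0.399,0.031,0.105],"turn":[0,0,0],"fingers":0.04}]'; python3 - <<'E'
from h import *
go([.42,-.21,.074])
a=optics.get_image("side");b=optics.get_image("top")
A=cv2.resize(a[180:320,170:330],None,fx=2.5,fy=2.5);B=cv2.resize(b[200:340,290:450],None,fx=2.5,fy=2.5)
cv2.imwrite("pics/g2.png",np.hstack([A,B]))
E
```

```text
clock: 2.78
ee_pos: [0.4214, -0.2066, 0.1356]
tcp_rot: [0.707, 0.708, 0.0, -0.0]
wrist_force: [0.5, -0.3, 1.7]
gripper_width: 0.468
grip_force: 0.0
dp [-0.0034 -0.0014  0.0616] turn [-0.0005 -0.0007  0.0012] at [ 0.4214 -0.2066  0.1356] t 2.7833
```

View pics/g2.png

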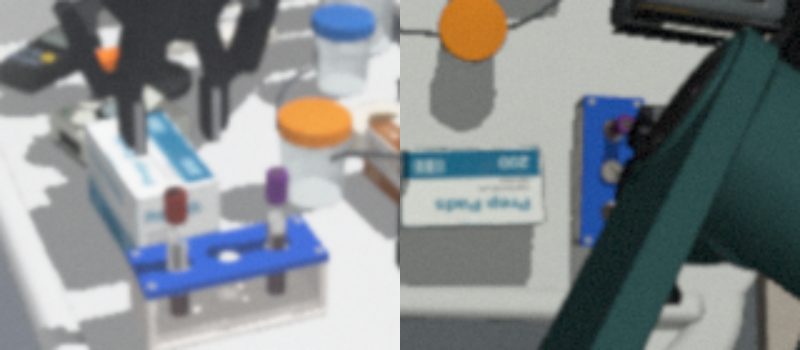

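```bash
python3 -m inch '[{"dp":[-0.001,-0.001,0.005],"turn":[0,0,0],"fingers":0.04},{"dp":[-0.002,-0.001,0.013],"turn":[0,0,0],"fingers":0.04},{"dp":[-0.002,-0.001,0.023],"turn":[0,0,0],"fingers":0.04},{"dp":[-0.002,-0.001,0.033],"turn":[0,0,0],"fingers":0.04},{"dp":[-0.002,-0.001,0.043],"turn":[0,0,0],"fingers":0.04},{"dp":[-0.002,-0.001,0.053],"turn":[0,0,0],"fingers":0.04},{"dp":[-0.002,-0.001,0.059],"turn":[0,0,0],"fingers":0.04},{"dp":[-0.002,-0.001,0.062],"turn":[0,0,0],"fingers":0.03},{"dp":[-0.002,-0.001,0.062],"turn":[0,0,0],"fingers":0.025},{"dp":[-0.002,-0.001,0.062],"turn":[0,0,0],"fingers":0.02},{"dp":[-0.002,-0.001,0.062],"turn":[0,0,0],"fingers":0.017},{"dp":[-0.002,-0.001,0.062],"turn":[0,0,0],"fingers":0.014},{"dp":[-0.002,-0.001,0.062],"turn":[0,0,0],"fingers":0.01},{"dp":[-0.002,-0.001,0.062],"turn":[0,0,0],"fingers":0.005},{"dp":[-0.002,-0.001,0.062],"turn":[0,0,0],"fingers":0.0},{"dp":[-0.002,-0.001,0.062],"turn":[0,0,0],"fingers":0.0},{"dp":[-0.002,-0.001,0.062],"turn":[0,0,0],"fingers":0.0}]' 25; python3 -c "
from h import *
go([.42,-.21,.19])"
```

```text
clock: 4.3
ee_pos: [0.4206, -0.2102, 0.0738]
tcp_rot: [0.707, 0.707, 0.0, 0.001]
wrist_force: [0.5, -0.8, 5.5]
gripper_width: 0.17
grip_force: 24.7
dp [ 1.000e-04 -5.000e-04 -1.162e-01] turn [ 0.0008  0.0007 -0.    ] at [ 0.4206 -0.2102  0.0738] t 4.3
```

```bash
python3 -m inch '[{"dp":[0,0,-0.002],"turn":[0,0,0],"fingers":0.0},{"dp":[0,0,-0.006],"turn":[0,0,0],"fingers":0.0},{"dp":[0,0,-0.012],"turn":[0,0,0],"fingers":0.0},{"dp":[0,0,-0.02],"turn":[0,0,0],"fingers":0.0},{"dp":[0,0,-0.029],"turn":[0,0,0],"fingers":0.0},{"dp":[0,0,-0.039],"turn":[0,0,0],"fingers":0.0},{"dp":[0,0,-0.049],"turn":[0,0,0],"fingers":0.0},{"dp":[0,0,-0.059],"turn":[0,0,0],"fingers":0.0},{"dp":[0,0,-0.069],"turn":[0,0,0],"fingers":0.0},{"dp":[0,0,-0.079],"turn":[0,0,0],"fingers":0.0},{"dp":[0,0,-0.089],"turn":[0,0,0],"fingers":0.0},{"dp":[0,0,-0.099],"turn":[0,0,0],"fingers":0.0},{"dp":[0,0,-0.109],"turn":[0,0,0],"fingers":0.0},{"dp":[0,0,-0.117],"turn":[0,0,0],"fingers":0.0},{"dp":[0,0,-0.122],"turn":[0,0,0],"fingers":0.0},{"dp":[0,0,-0.122],"turn":[0,0,0],"fingers":0.0},{"dp":[0,0,-0.122],"turn":[0,0,0],"fingers":0.0}]' 25; python3 - <<'E'
from h import *
go([.4525,.040,.195])
a=optics.get_image("side");b=optics.get_image("top")
A=cv2.resize(a[150:300,170:330],None,fx=4.5,fy=4,interpolation=2)
cv2.imwrite("pics/l1.png",A)
E
```

```text
clock: 5.72
ee_pos: [0.4202, -0.2099, 0.1956]
tcp_rot: [0.707, 0.707, -0.0, 0.0]
wrist_force: [-0.7, -0.4, 0.3]
gripper_width: 0.176
grip_force: 24.4
dp [0.2499 0.0323 0.0005] turn [ 0.0004  0.0004 -0.    ] at [ 0.4202 -0.2099  0.1956] t 5.7167
```

View pics/l1.png

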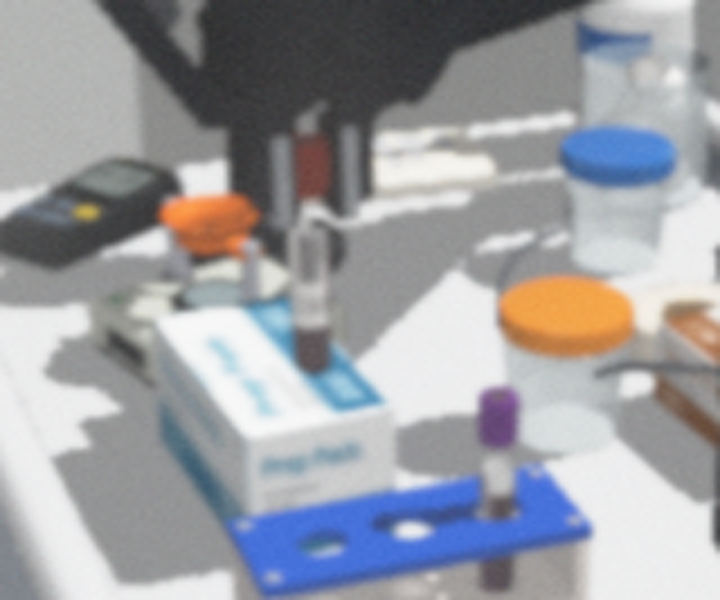

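```bash
python3 - <<'E'
from h import *
c=lambda P:((proj("side",P)-[170,150])*[4.5,4]).round(1)
print([c((.4202,-.2099,z)) for z in(.1276,.2026,.2266)])
E
```

```text
[array([312.5, 376. ]), array([305.8, 199.5]), array([303.7, 139.6])]
```

```bash
python3 -m inch '[{"dp":[0.004,0,0],"turn":[0,0,0],"fingers":0.0},{"dp":[0.013,0.002,0],"turn":[0,0,0],"fingers":0.0},{"dp":[0.027,0.003,0],"turn":[0,0,0],"fingers":0.0},{"dp":[0.044,0.006,0],"turn":[0,0,0],"fingers":0.0},{"dp":[0.061,0.008,0],"turn":[0,0,0],"fingers":0.0},{"dp":[0.078,0.01,0],"turn":[0,0,0],"fingers":0.0},{"dp":[0.095,0.012,0],"turn":[0,0,0],"fingers":0.0},{"dp":[0.112,0.014,0],"turn":[0,0,0],"fingers":0.0},{"dp":[0.129,0.017,0],"turn":[0,0,0],"fingers":0.0},{"dp":[0.146,0.019,0],"turn":[0,0,0],"fingers":0.0},{"dp":[0.163,0.021,0],"turn":[0,0,0],"fingers":0.0},{"dp":[0.18,0.023,0],"turn":[0,0,0],"fingers":0.0},{"dp":[0.197,0.025,0],"turn":[0,0,0],"fingers":0.0},{"dp":[0.214,0.028,0],"turn":[0,0,0],"fingers":0.0},{"dp":[0.229,0.03,0],"turn":[0,0,0],"fingers":0.0},{"dp":[0.24,0.031,0],"turn":[0,0,0],"fingers":0.0},{"dp":[0.247,0.032,0],"turn":[0,0,0],"fingers":0.0},{"dp":[0.25,0.032,0],"turn":[0,0,0],"fingers":0.0},{"dp":[0.25,0.032,0],"turn":[0,0,0],"fingers":0.0},{"dp":[0.25,0.032,0],"turn":[0,0,0],"fingers":0.0}]' 25; python3 - <<'E'
from h import *
go([.4525,.040,.109])
a=optics.get_image("side");b=optics.get_image("top")
A=cv2.resize(a[130:250,180:260],None,fx=5,fy=5,interpolation=2);B=cv2.resize(b[200:320,210:290],None,fx=5,fy=5,interpolation=2)
cv2.imwrite("pics/r1.png",np.hstack([A,B]))
P=status.sense()["ee_pos"]; c=lambda P:((proj("side",P)-[180,130])*5).round(1)
print([c(P+[0,0,z]) for z in(-.068,-.03,.007,.031)],"rim",c((.4525,.04,.08)),"throat low",c((.4525,.04,.065)),"window",c((.4525,.04,.033)))
E
```

```text
clock: 7.48
ee_pos: [0.452, 0.0399, 0.1952]
tcp_rot: [0.707, 0.707, -0.0, 0.0]
wrist_force: [-0.3, -0.2, -0.2]
gripper_width: 0.169
grip_force: 24.4
dp [0.0001 0.0005 0.0862] turn [-0.0003  0.0004  0.0003] at [0.452  0.0399 0.1952] t 7.4833
[array([174.7, 259. ]), array([170.1, 169.2]), array([165.6,  78.9]), array([162.7,  18.9])] rim [181.1 366.2] throat low [182.9 399.5] window [186.7 469.1]
```

View pics/r1.png

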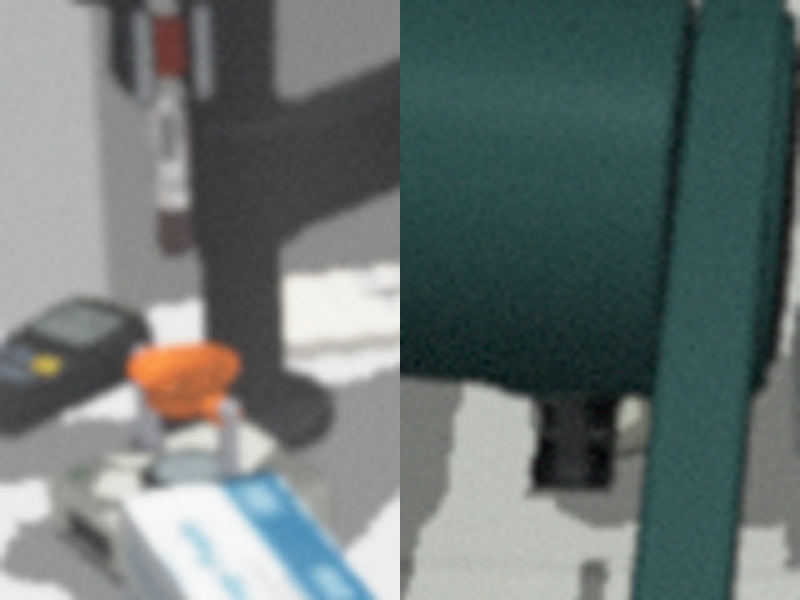

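```bash
python3 - <<'E'
from h import *
a=optics.get_image("side"); g0=cv2.imread("pics/side0.png")
P=status.sense()["ee_pos"]
def red(im,box,lo,hi):
    k=cv2.inRange(cv2.cvtColor(im,cv2.COLOR_BGR2HSV),lo,hi);m=np.zeros_like(k);x0,y0,x1,y1=box;m[y0:y1,x0:x1]=k[y0:y1,x0:x1]
    y,x=np.nonzero(m);print(y.min(),y.max(),[(r,x[y==r].mean().round(1),(y==r).sum()) for r in np.unique(y)])
L,H=(0,70,30),(8,255,190)
print("red cap now");red(a,(205,125,225,150),L,H)
print("proj",[(z,proj("side",P+[0,0,z]).round(1)) for z in(-.068,-.05,.007,.019,.031)])
print("red cap at start");red(g0,(232,250,248,275),L,H);print([proj("side",(.42,-.21,z)).round(1) for z in(.006,.05,.081,.093,.105)])
print("pur");red(a,(272,240,290,270),(130,50,30),(168,255,200));print([proj("side",(.488,-.21,z)).round(1) for z in(.006,.05,.081,.093,.105)])
# dark/edge rows of tube bottom now
print(a[172:186,212:218].mean((1,2)).round(0))
for nm,im,rows,xc in(("now",a,range(162,181,3),213),("start",g0,range(270,309,3),242),("pur",a,range(264,302,3),280)):
    print(nm,[(r,im[r,xc-9:xc+10].mean(1).round().astype(int).tolist()) for r in rows][-5:])
E
```

```text
red cap now
134 144 [(np.int64(134), np.float64(213.5), np.int64(6)), (np.int64(135), np.float64(213.5), np.int64(6)), (np.int64(136), np.float64(213.5), np.int64(6)), (np.int64(137), np.float64(213.5), np.int64(6)), (np.int64(138), np.float64(214.0), np.int64(7)), (np.int64(139), np.float64(213.5), np.int64(6)), (np.int64(140), np.float64(214.0), np.int64(7)), (np.int64(141), np.float64(214.0), np.int64(7)), (np.int64(142), np.float64(214.5), np.int64(6)), (np.int64(143), np.float64(214.0), np.int64(5)), (np.int64(144), np.float64(214.0), np.int64(5))]
proj [(-0.068, array([215. , 181.8])), (-0.05, array([214.5, 173.4])), (0.007, array([213.1, 145.8])), (0.019, array([212.9, 139.8])), (0.031, array([212.6, 133.8]))]
red cap at start
256 268 [(np.int64(256), np.float64(240.0), np.int64(4)), (np.int64(257), np.float64(239.5), np.int64(8)), (np.int64(258), np.float64(239.5), np.int64(8)), (np.int64(259), np.float64(239.5), np.int64(8)), (np.int64(260), np.float64(240.0), np.int64(7)), (np.int64(261), np.float64(240.0), np.int64(7)), (np.int64(262), np.float64(240.0), np.int64(7)), (np.
[... 2153 characters left out ...]
6, 151, 145, 131, 108, 93, 88, 84, 87, 88, 95, 122, 157, 192, 212, 209, 186, 164]), (306, [161, 158, 158, 157, 148, 139, 126, 118, 116, 119, 122, 130, 142, 155, 158, 159, 159, 159, 157])]
pur [(288, [120, 116, 116, 114, 111, 109, 106, 105, 105, 104, 103, 99, 107, 121, 137, 143, 148, 149, 151]), (291, [142, 144, 147, 150, 143, 125, 102, 93, 87, 85, 87, 87, 99, 128, 149, 155, 157, 160, 156]), (294, [158, 158, 159, 157, 149, 129, 102, 91, 89, 91, 87, 84, 105, 136, 150, 153, 158, 160, 156]), (297, [159, 156, 161, 158, 155, 144, 129, 118, 110, 108, 108, 116, 131, 145, 155, 158, 157, 158, 160]), (300, [158, 158, 156, 158, 160, 159, 156, 157, 158, 159, 159, 160, 156, 158, 160, 161, 162, 166, 165])]
```

```bash
python3 - <<'E'
from h import *
a=optics.get_image("side");b=optics.get_image("top")
cv2.imwrite("pics/w1.png",np.hstack([cv2.resize(a[0:260,120:370],(400,416)),cv2.resize(b[60:320,110:360],(400,416))]))
E
```

```text
(no output)
```

View pics/w1.png

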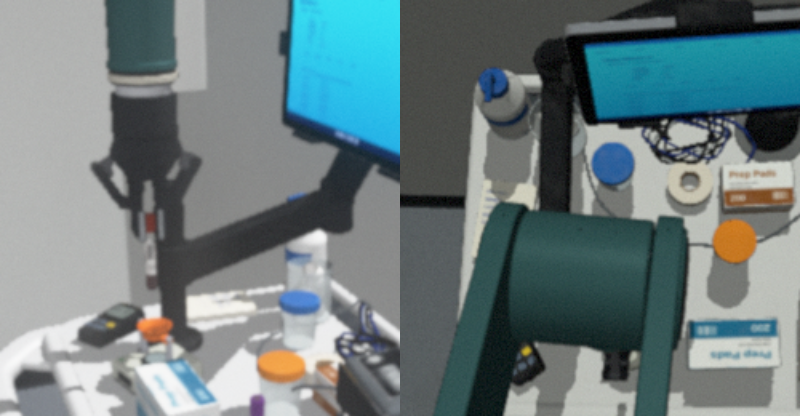

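Side view: the tube hangs directly over the funnel, and the gripper column is well clear of the post and boom. Lowering gently.

```bash
python3 -m inch '[{"dp":[0,0.0005,0.002],"turn":[0,0,0],"fingers":0.0},{"dp":[0,0.001,0.005],"turn":[0,0,0],"fingers":0.0},{"dp":[0,0.001,0.009],"turn":[0,0,0],"fingers":0.0},{"dp":[0,0.001,0.014],"turn":[0,0,0],"fingers":0.0},{"dp":[0,0.001,0.019],"turn":[0,0,0],"fingers":0.0},{"dp":[0,0.001,0.024],"turn":[0,0,0],"fingers":0.0},{"dp":[0,0.001,0.029],"turn":[0,0,0],"fingers":0.0},{"dp":[0,0.001,0.033],"turn":[0,0,0],"fingers":0.0},{"dp":[0,0.001,0.036],"turn":[0,0,0],"fingers":0.0},{"dp":[0,0.001,0.038],"turn":[0,0,0],"fingers":0.0},{"dp":[0,0.001,0.038],"turn":[0,0,0],"fingers":0.0},{"dp":[0,0.001,0.038],"turn":[0,0,0],"fingers":0.0}]' 25; python3 - <<'E'
from h import *
go([.453,.040,.109])
a=optics.get_image("side");P=status.sense()["ee_pos"]
h=cv2.cvtColor(a,cv2.COLOR_BGR2HSV)
k=cv2.inRange(h,(4,130,110),(18,255,255));k[:190]=0;k[225:]=0;k[:,232:]=0
for r in range(196,214): 
    x=np.nonzero(k[r])[0]
    if len(x):print(r,x.min(),x.max(),len(x))
print("proj tube",[(z,proj("side",P+[0,0,z]).round(1)) for z in(-.068,-.05,-.02)],"rim",proj("side",(.453,.04,.08)))
for r in range(176,204,3):print(r,a[r,203:232].mean(1).astype(int).tolist())
E
```

```text
clock: 8.73
ee_pos: [0.4532, 0.0401, 0.1573]
tcp_rot: [0.707, 0.707, -0.0, -0.0]
wrist_force: [-0.8, 0.8, -1.4]
gripper_width: 0.171
grip_force: 24.4
dp [-0.0001 -0.0002  0.0483] turn [-0.0001  0.0001 -0.    ] at [0.4532 0.0401 0.1573] t 8.7333
198 215 217 3
199 214 224 11
200 209 226 18
201 207 227 21
202 206 227 22
203 206 227 22
204 206 226 21
205 207 226 20
206 209 225 17
207 209 224 16
208 210 224 15
209 210 223 14
210 210 222 13
211 212 222 11
212 213 222 10
213 215 222 4
proj tube [(-0.068, array([216.4, 198.9])), (-0.05, array([215.9, 190.8])), (-0.02, array([215.2, 176.9]))] rim [216.46475052 203.20537399]
176 [138, 138, 142, 139, 139, 141, 138, 142, 146, 153, 141, 130, 125, 139, 142, 121, 80, 62, 61, 59, 58, 60, 62, 61, 63, 63, 62, 61, 63]
179 [142, 141, 139, 140, 138, 137, 140, 142, 147, 155, 152, 143, 145, 156, 163, 135, 90, 62, 56, 58, 58, 60, 64, 60, 61, 61, 62, 63, 63]
182 [142, 141, 140, 138, 139, 140, 143, 144, 146, 158, 173, 182, 188, 192, 182, 148, 110, 83, 68, 63, 55, 60, 61, 62, 64, 64, 62, 64, 65]
185 [140, 139, 140, 140, 139, 139, 138, 140, 141, 143, 157, 170, 
[... 192 characters left out ...]
4, 67, 63, 63, 64]
191 [100, 108, 116, 120, 130, 140, 163, 179, 185, 162, 123, 92, 81, 83, 91, 116, 142, 124, 87, 65, 63, 67, 63, 64, 62, 65, 66, 64, 66]
194 [108, 87, 72, 68, 70, 94, 142, 196, 218, 200, 148, 103, 79, 80, 85, 115, 136, 121, 87, 66, 60, 64, 64, 64, 65, 65, 66, 67, 67]
197 [73, 74, 72, 66, 72, 75, 97, 151, 202, 214, 184, 134, 102, 93, 104, 141, 165, 147, 103, 77, 69, 62, 65, 65, 65, 65, 67, 70, 65]
200 [62, 67, 81, 118, 154, 168, 165, 162, 170, 174, 168, 158, 148, 146, 144, 146, 144, 142, 136, 129, 124, 117, 112, 99, 86, 71, 66, 65, 66]
203 [59, 65, 82, 102, 123, 137, 148, 152, 159, 154, 152, 143, 140, 136, 134, 133, 130, 125, 120, 120, 117, 117, 123, 122, 107, 82, 66, 66, 70]
```

```bash
python3 -m inch '[{"dp":[0,0,0.002],"turn":[0,0,0],"fingers":0.0},{"dp":[0,0,0.005],"turn":[0,0,0],"fingers":0.0},{"dp":[0,0,0.009],"turn":[0,0,0],"fingers":0.0},{"dp":[0,0,0.013],"turn":[0,0,0],"fingers":0.0},{"dp":[0,0,0.017],"turn":[0,0,0],"fingers":0.0},{"dp":[0,0,0.021],"turn":[0,0,0],"fingers":0.0},{"dp":[0,0,0.025],"turn":[0,0,0],"fingers":0.0},{"dp":[0,0,0.029],"turn":[0,0,0],"fingers":0.0},{"dp":[0,0,0.033],"turn":[0,0,0],"fingers":0.0},{"dp":[0,0,0.037],"turn":[0,0,0],"fingers":0.0},{"dp":[0,0,0.041],"turn":[0,0,0],"fingers":0.0},{"dp":[0,0,0.044],"turn":[0,0,0],"fingers":0.0},{"dp":[0,0,0.046],"turn":[0,0,0],"fingers":0.0},{"dp":[0,0,0.048],"turn":[0,0,0],"fingers":0.0},{"dp":[0,0,0.0485],"turn":[0,0,0],"fingers":0.0},{"dp":[0,0,0.0485],"turn":[0,0,0],"fingers":0.0},{"dp":[0,0,0.0485],"turn":[0,0,0],"fingers":0.0},{"dp":[0,0,0.0485],"turn":[0,0,0],"fingers":0.0},{"dp":[0,0,0.0485],"turn":[0,0,0],"fingers":0.0}]' 25; python3 - <<'E'
from h import *
a=optics.get_image("side");b=optics.get_image("top");P=status.sense()["ee_pos"];print(P)
cv2.imwrite("pics/f1.png",np.hstack([cv2.resize(a[140:260,180:260],(400,600),interpolation=2),cv2.resize(b[200:320,210:290],(400,600),interpolation=2)]))
print("cap bottom/mid, tube bottom",[((proj("side",P+[0,0,z])-[180,140])*5).round(0) for z in(.007,.019,-.068)])
E
```

```text
clock: 10.37
ee_pos: [0.4533, 0.0401, 0.109]
tcp_rot: [0.707, 0.707, 0.0, 0.0]
wrist_force: [0.8, -0.3, -0.0]
gripper_width: 0.168
grip_force: 24.4
[0.45324511 0.04013158 0.10892344]
cap bottom/mid, tube bottom [array([179., 234.]), array([177., 207.]), array([187., 402.])]
```

View pics/f1.png

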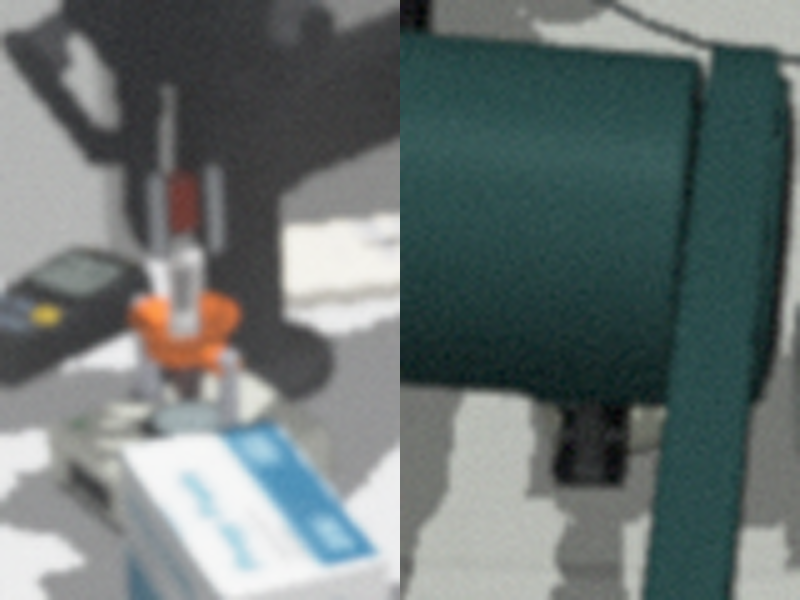

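The tube passes through the funnel. Its bottom at (183,397) hovers above the window at (186,417), the cap is held in the pads, and no contact force shows. Handing in.

```bash
python3 -c "
from workcell import env
print(env.sign_off())"
```

```text
the job is handed in; nothing more can be done
None
```

I handed the job in at about 10.5 s with the red tube held upright and still in the gripper, through the funnel, its bottom about 8 mm above the window by arm pose and side view, no contact force showing, and nothing else seen to move; no verdict came back.

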